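# Slide the pastry tin down the painted lane

## Robot

A 6-joint arm with a two-finger parallel gripper is mounted at the origin on the work surface. World frame = base frame: x ahead of the robot, y to its left, z up, the work surface at z = 0. Lengths are in m, angles in rad, forces in N, time in s.
With the tool pointing down it reaches from about 0.425 to 0.95 m from the base axis. Payload 3.5 kg.
Tool frame: the origin (TCP) lies between the finger pads; the fingertips stand 17 mm ahead of it and the grasp point (between the pads) lies 2 mm behind it (ctrl.tip_reach is the distance from the TCP to the fingertips, in m); z points along the fingers, y is the direction in which the jaws open and shut (so a half turn about z gives the same grasp; the last joint's range is limited). The gripper opens to 85 mm and grips with 20 to 120 N. Pads are 22 mm wide; open, the fingers measure 114 mm over their backs; the gripper's body (76 mm by 85 mm) begins 54 mm behind the grasp point. The pads swing forward as they close: fully open they stand 13 mm farther back than shut.
Start: joints at [-1.279, 0.286, 1.577, -0, 1.279, -0.15], TCP at [0.289, -0.61, 0.248] pointing down, gripper open.
Joint ranges: [-2.77, 2.77], [-0.9, 2.22], [0.21, 2.48], [-1.53, 4.67], [0.24, 2.81], [-2.84, 2.84]. Speed limits (rad/s): [2.79, 2.79, 3.14, 3.14, 3.14, 3.14].

## Interface

Orientations are given as a unit quaternion [x, y, z, w].
In Python, from plant import monitor, imaging, workorder, ctrl gives the robot as it stands.
- The arm moves only by the tool send_rows, never from a script. Its argument "rows" is a list of rows, each a list of 4 numbers: the shift along the world's x, y, z normalised to -1 to 1, where 1 is 0.3 m, then the turn about the world's z normalised to -1 to 1, where 1 is 360 degrees. A call has 1 to 20 rows; each row is the pose to reach, as a shift and turn from the pose commanded when the call began, turning the shorter way round; what a row does not reach only later rows make up. A row lasts 1/8 s, in which the tool goes at most 62.5 mm and 10.7 degrees, less where a joint would pass 70% of its speed; a pose out of reach is approached as far as the arm can. A call with a number of a shift or a turn outside -1 to 1 is refused whole. A call with a gripper value outside its range is refused whole. "jaw" is the closure, from 0 (fully open) to 1 (shut), set as the call begins (left out, the last holds). The fingers move at their own pace and stop on an object; "newtons" is the grip in N (left out, the last holds). Time passes only in rows, so rows that repeat a pose let the fingers close. It gives the time, the measured TCP pose, the force and the opening at its end, in the units of the state.
- monitor.get_state(): the state, without advancing time (a new reading comes with each control period).
- imaging.read_camera(name): name is "scene" or "top"; returns the picture (384x512x3 uint8, red, green, blue); there is no depth.
- imaging.calibration(name): a dict with "intrinsics" (3x3 intrinsics, pixels), "dist_coeffs" ([k1, k2, p1, p2, k3] as OpenCV has them; the pictures are not rectified), "cam_to_world" (4x4, takes a point from camera to world coordinates). Camera axes: x right, y up, looking along -z (the intrinsics and any distortion apply to the point x, -y, -z); pixel columns grow to the right and rows downward; lengths in m; the calibration is good to about 2 mm. A picture is of the moment at which its call begins. calibration takes no time and is no camera call.
- workorder.sign_off(): hands the job in, once; it reports no verdict.
The state is a dict: "time": time; "qpos": joint angles; "dq": joint speeds; "joint_efforts": joint torques, N m; "eef_pos": TCP position; "tcp_rot": TCP orientation; "contact_force": force on the tool from outside, world axes, zero at the start; "wrist_torque": the same for the moment, N m; "opening": opening from 0.0 (shut) to 1.0 (fully open).
Only numpy, scipy, OpenCV 4.12 (cv2) and the standard library are available. Lean on these libraries where they do the work, as an engineer would, in place of code of your own. Each camera call takes 0.05 s, during which the arm holds its last target.

## Task

Push the flat blue pastry tin along the white board, in between the two red rails, until it sits fully home against the cork stop at the far end of the lane. The rails are freshly painted, so neither the tin nor the robot may touch either of them. Keep the tin flat on the board, never lifted or carried, and leave the jar, the bowl and the tart mould where they stand.

Things in the scene. Friction and masses are not known exactly. Their poses are not given: they have to be found in the camera images.
- lane: Fixed white board, 420 (its x) x 220 x 12 mm thick, flat on the work surface, with two red rails and a cork stop. Origin: centre of its underside, on the lane's centre line; +x runs along the lane, the way to push. Loading area without rails: x -210 to -40 mm; lane mouth at x = -40. Free lane 112 mm wide (y -56 to +56). The tin is home with its centre at x = 120 mm, with 12 mm of play each side.
- stop (a point): Middle of the cork stop's face, 14 mm above the board: board x = +170 mm, y = 0. The stop is rigid and fixed, 104 mm wide, its face square across the lane between the rails' far ends, its top 40 mm above the work surface. Axes as the board's.
- rail_left: Fixed red rail on the board at the lane's +y side, 230 mm long (board x -40 to +190 mm), 14 mm wide, its top 34 mm above the work surface (22 mm above the board). Origin: centre of its underside; its x runs along the lane. Inner face 7 mm from the origin towards -y. Must not be touched.
- rail_right: The same rail on the lane's -y side; inner face 7 mm from the origin towards +y. Must not be touched.
- tin: Closed flat pastry tin, blue with a bare metal lid panel and plain white label: 100 long (its x) x 88 wide (its y) x 40 mm high, 0.3 to 0.65 kg, loose, slides flat on the board with ordinary friction. Origin: centre of its underside. Starts in the loading area short of the rails, up to 28 mm off the centre line and 0.25 rad askew, its +x roughly along the lane.
- jar: Bystander: glass jar with green lid, 64 mm across, 90 mm tall, standing on the work surface beyond the stop end of the board. Origin: centre of its underside.
- bowl: Bystander: round pale bowl, 100 mm across, 35 mm high, on the work surface beside the board's +y edge. Origin: centre of its underside.
- mould: Bystander: small steel tart mould, 60 mm across, 22 mm high, on the work surface beside the board's -y edge. Origin: centre of its underside.

How it is judged:
At the end, for the whole second after the job is handed in: The tin lies flat and still on the board between the rails, square to the lane within 0.1 rad, its leading side against the cork stop (gap under 6 mm); jar, bowl and mould within 15 mm of where they stood (x of tin in the frame of lane between 0.114 and 0.124 m and y of tin in the frame of lane between -0.0125 and 0.0125 m and z of tin in the frame of lane below 0.016 m and angle between the x axis of tin and the x axis of lane, either way round below 0.1 rad and angle between tin's own z axis and vertical below 0.05 rad and linear speed of tin below 0.01 m/s and distance of each of jar, bowl, mould from where it was at the start of the episode below 0.015 m); the robot touches nothing.
It fails at once if the left rail is touched by the tin, the robot or anything else (contact force between rail_left and anything else above 0.1 N).
It fails at once if the right rail is touched by the tin, the robot or anything else (contact force between rail_right and anything else above 0.1 N).
It fails at once if the tin is lifted more than 8 mm off the board, or tipped (z of tin in the frame of lane above 0.02 m or angle between tin's own z axis and vertical above 0.15 rad).
It fails at once if the jar, the bowl or the mould is moved more than 15 mm (distance of any of jar, bowl, mould from where it was at the start of the episode above 0.015 m).
It also fails if it takes over 64 s, if anything falls off the work surface, if the arm or the gripper's body presses on something with over 40 N, if the wrist force passes 120 N, or if a joint passes its speed limit or range.

## Working session

There is one attempt and no reset: what is moved stays moved. The work goes in short steps, Python scripts to look and compute and a tool call to move; the robot and the scene stay as the last step left them, time stands still between calls to the robot, and variables do not carry over. Pictures are saved under pics/ and viewed, and the job is handed in when it is done.

Besides the shell and the picture viewer there is one more tool, called as name(argument=value, ...) on one line, values as JSON. send_rows: Moves the arm, as the interface text tells. Scaled input: -1 to 1 covers 0.3 m each way for a shift and 360 degrees each way for a turn. Its arguments: {"type":"object","properties":{"rows":{"type":"array"},"jaw":{"type":"number"},"newtons":{"type":"number"}},"required":["rows"]}

```bash
ls; mkdir -p pics; python3 - <<'E'
from plant import monitor, imaging, ctrl
import cv2,numpy as np
print(monitor.get_state(), ctrl.tip_reach)
for n in("scene","top"):
    c=imaging.calibration(n); print(n,c)
    cv2.imwrite(f"pics/{n}0.png",imaging.read_camera(n)[:,:,::-1])
E
```

```text
pics
{'time': 0.0, 'qpos': array([-1.27896697e+00,  2.87160325e-01,  1.57816567e+00, -1.87338997e-07,
        1.27858167e+00, -1.50034204e-01]), 'dq': array([-0.0007745 , -0.00088569, -0.00048387,  0.00038452,  0.00124523,
        0.00014651]), 'joint_efforts': array([-1.47871056e-04, -4.05981123e+01, -2.92625928e+01, -1.33322806e-04,
        5.70520657e-03, -6.72321804e-06]), 'eef_pos': array([ 0.2884755 , -0.6095783 ,  0.24695682]), 'tcp_rot': array([ 9.75693024e-01,  2.19138732e-01, -8.20848597e-05, -1.15458864e-03]), 'contact_force': array([ 0.34064778, -0.22293919,  1.01704547]), 'wrist_torque': array([-0.0520506 ,  0.00448878,  0.03482609]), 'opening': 1.0014277764831818} 0.017
scene {'intrinsics': array([[361.30562491,   0.        , 248.46298707],
       [  0.        , 361.30562491, 197.2001546 ],
       [  0.        ,   0.        ,   1.        ]]), 'dist_coeffs': array([-0.05952585,  0.        ,  0.        ,  0.        ,  0.        ]), 'cam_to_world': array([[ 0.75053571, -0.44383542,  0.48959806,  0.90694735],
       [ 0.66071431,  0.51785314, -0.54340108, -0.41859942],
       [-0.01235925,  0.73132636,  0.68191569,  0.50222143],
       [ 0.        ,  0.        ,  0.        ,  1.        ]])}
top {'intrinsics': array([[376.05001218,   0.        , 257.0976748 ],
       [  0.        , 376.05001218, 191.96195565],
       [  0.        ,   0.        ,   1.        ]]), 'dist_coeffs': array([-0.10648756,  0.        ,  0.        ,  0.        ,  0.        ]), 'cam_to_world': array([[ 0.0182946 ,  0.99767606, -0.0656337 ,  0.52376251],
       [-0.99969952,  0.01718153, -0.01748353, -0.0904121 ],
       [-0.01631521,  0.06593383,  0.99769061,  0.91571407],
       [ 0.        ,  0.        ,  0.        ,  1.        ]])}
```

View pics/scene0.png

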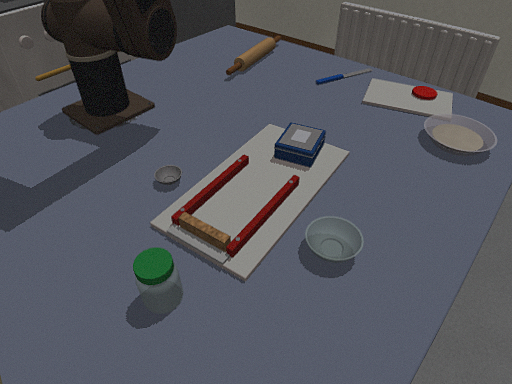

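View pics/top0.png

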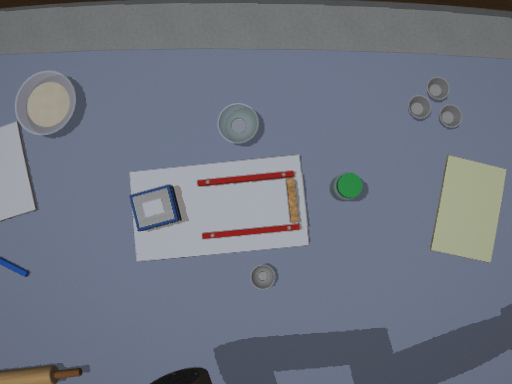

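The top view shows the board with its corners near (131,172), (300,156), (307,246) and (137,260). The tin is at about (155,208) and the stop at (293,201). The lane runs roughly along world -y. Next I'll measure these.

```bash
cat > h.py <<'E'
import cv2,numpy as np
from plant import imaging,monitor
def ray(n,px):
    c=imaging.calibration(n)
    u=cv2.undistortPoints(np.array(px,float).reshape(-1,1,2),c["intrinsics"],c["dist_coeffs"]).reshape(-1,2)
    T=c["cam_to_world"]; d=np.c_[u[:,0],-u[:,1],-np.ones(len(u))]@T[:3,:3].T
    return T[:3,3],d
def onz(n,px,z):
    o,d=ray(n,px); return o+d*((z-o[2])/d[:,2])[:,None]
def tri(p,q):
    o1,d1=ray("top",[p]);o2,d2=ray("scene",[q]);d1=d1[0];d2=d2[0]
    s=np.linalg.lstsq(np.c_[d1,-d2],o2-o1,rcond=None)[0]
    a=o1+d1*s[0];b=o2+d2*s[1];return (a+b)/2,np.linalg.norm(a-b)
def big(m,k=1):
    cs,_=cv2.findContours(m.astype(np.uint8)*255,cv2.RETR_EXTERNAL,cv2.CHAIN_APPROX_NONE)
    return sorted(cs,key=cv2.contourArea)[::-1][:k]
def masks(im):
    h=cv2.cvtColor(im,cv2.COLOR_RGB2HSV).astype(int);H,S,V=h[...,0],h[...,1],h[...,2]
    return dict(red=((H<6)|(H>174))&(S>150)&(V>60),cork=(H>8)&(H<24)&(S>100)&(V>120),blue=(H>105)&(H<125)&(S>140)&(V>30),white=(S<40)&(V>140))
E
python3 - <<'E'
from h import *
for n in("top","scene"):
    im=cv2.imread(f"pics/{n}0.png")[:,:,::-1]; m=masks(im)
    print(n)
    roi=np.zeros(im.shape[:2],bool)
    if n=="top": roi[140:270,115:320]=1
    else: roi[115:275,150:360]=1
    for k,c in(("red",2),("cork",1),("blue",1),("white",1)):
        for b in big(m[k]&roi,c):
            r=cv2.minAreaRect(b); print(k,cv2.contourArea(b),np.round(r[0],1),np.round(r[1],1),r[2],np.round(cv2.boxPoints(r),1).tolist())
    x=(115,130,210,130) if n=="top" else (255,105,110,75)
    z=im[x[1]:x[1]+x[3],x[0]:x[0]+x[2],::-1]
    f=3.8 if n=="top" else 7
    cv2.imwrite(f"pics/{n}0z.png",cv2.resize(z,None,fx=f,fy=f,interpolation=cv2.INTER_CUBIC))
E
```

```text
top
red 369.5 [245.5 178.2] [ 5.2 95.6] 84.2894058227539 [[197.60000610351562, 180.3000030517578], [292.79998779296875, 170.8000030517578], [293.29998779296875, 176.0], [198.10000610351562, 185.5]]
red 282.5 [249.8 231.2] [ 4.9 74.4] 84.2894058227539 [[212.5, 232.39999389648438], [286.6000061035156, 225.0], [287.1000061035156, 229.89999389648438], [213.0, 237.3000030517578]]
cork 244.5 [291.7 199.7] [43.4  7.1] 84.2894058227539 [[286.0, 178.5], [293.1000061035156, 177.8000030517578], [297.3999938964844, 221.0], [290.3999938964844, 221.6999969482422]]
blue 1443.0 [153.8 207.7] [37.1 41.5] 75.96376037597656 [[129.1999969482422, 194.6999969482422], [169.39999389648438, 184.60000610351562], [178.39999389648438, 220.60000610351562], [138.1999969482422, 230.6999969482422]]
white 13397.0 [217.8 208. ] [ 91.9 174.1] 84.2894058227539 [[126.5999984741211, 170.89999389648438], [299.8999938964844, 153.60000610351562], [309.0, 245.10000610351562], [135.6999969482422, 262.3999938964844]]
scene
red 532.0 [263.1 213. ] [  8.3 100.4] 43.53120040893555 [[225.5, 246.60000610351562], [294.70001220703125, 173.8000030517578], [300.70001220703125, 179.5], [231.5, 252.3000030517578]]
red 390.0 [209.9 187. ] [ 6.4 96.6] 49.398704528808594 [[171.1999969482422, 216.0], [244.5, 153.10000610351562], [248.6999969482422, 158.0], [175.3000030517578, 220.89999389648438]]
cork 41.5 [222.4 236.4] [8.9 7.9] 30.963756561279297 [[216.5, 237.5], [220.60000610351562, 230.6999969482422], [228.1999969482422, 235.3000030517578], [224.10000610351562, 242.10000610351562]]
blue 234.5 [294.6 157.9] [41.4 11.9] 8.32564926147461 [[273.29998779296875, 160.8000030517578], [275.0, 149.0], [316.0, 155.0], [314.29998779296875, 166.8000030517578]]
white 8354.5 [249.8 186.7] [107.6 180.1] 39.49958801269531 [[151.0, 222.0], [265.6000061035156, 83.0], [348.6000061035156, 151.5], [234.0, 290.3999938964844]]
```

View pics/top0z.png

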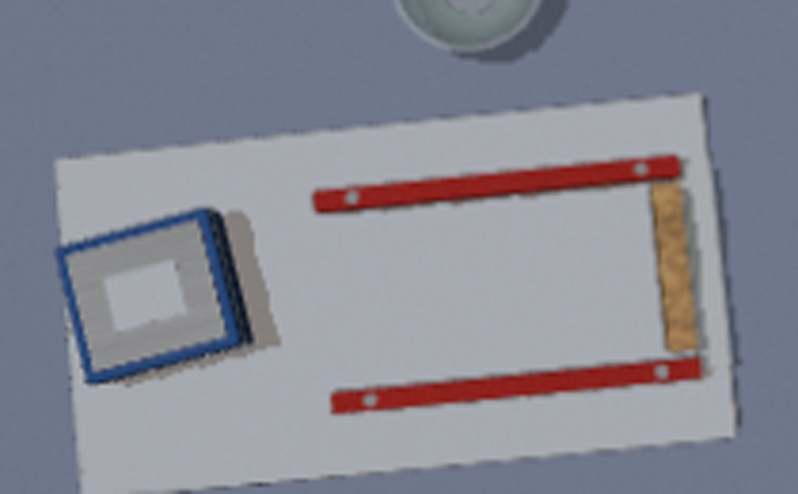

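View pics/scene0z.png

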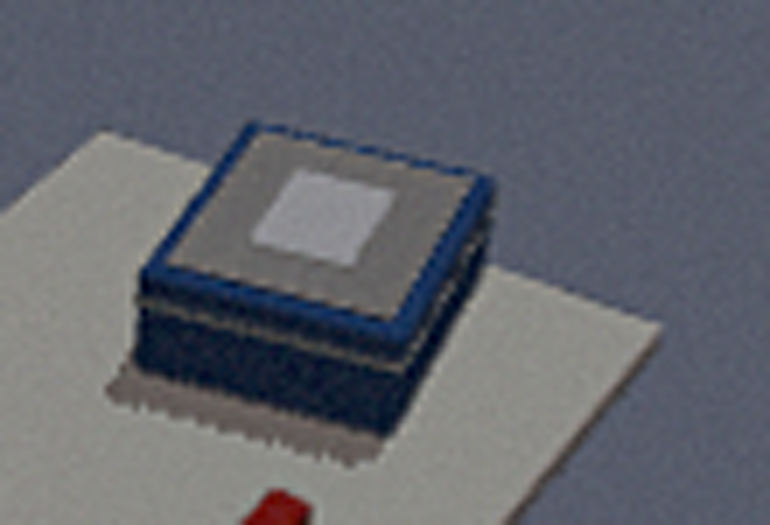

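The zoomed views show the tin's lid corners clearly in both pictures. The tin is yawed about 9° from the lane. I'll fit edge lines and triangulate.

```bash
cat >> h.py <<'E'
def fitline(p):
    vx,vy,x,y=cv2.fitLine(np.float32(p),cv2.DIST_HUBER,0,.01,.01).ravel(); return np.array([x,y]),np.array([vx,vy])
def edges(im,quad,shrink=.12,w=5):
    """refine quad: per side, strongest gradient along the normal, line fit, intersect"""
    g=cv2.GaussianBlur(im,(0,0),.8).astype(np.float32); q=np.float32(quad); L=[]
    c=q.mean(0)
    for i in range(4):
        a,b=q[i],q[(i+1)%4]; t=(b-a)/np.linalg.norm(b-a); n=np.array([t[1],-t[0]])
        if n@((a+b)/2-c)<0:n=-n
        s=np.linspace(shrink,1-shrink,40);o=np.arange(-w,w+.01,.25)
        P=(a+s[:,None]*(b-a))[:,None]+o[None,:,None]*n
        v=cv2.remap(g,P[...,0].astype(np.float32),P[...,1].astype(np.float32),cv2.INTER_LINEAR)
        d=np.abs(np.gradient(v,axis=1)).sum(2)*np.exp(-(o/3)**2)[None]
        k=d.argmax(1); L.append(fitline(P[np.arange(40),k]))
    out=[]
    for i in range(4):
        (p,d),(r,e)=L[i-1],L[i]; s=np.linalg.solve(np.c_[d,-e],r-p); out.append(p+d*s[0])
    return np.array(out)
E
python3 - <<'E'
from h import *
t=cv2.imread("pics/top0.png")[:,:,::-1]; s=cv2.imread("pics/scene0.png")[:,:,::-1]
Z=lambda a:np.array(a,float)/3.8+[115,130]-.37; Y=lambda a:np.array(a,float)/7+[255,105]-.43
# order: back+y, front+y, front-y, back-y
tt=Z([[57,250],[207,210],[237,342],[90,382]]); ts=Y([[493,178],[405,338],[143,272],[250,125]])
et=edges(t,tt,w=2.5); es=edges(s,ts,w=2)
print("tin top px",et.round(1).tolist(),tt.round(1).tolist());print("scene",es.round(1).tolist(),ts.round(1).tolist())
for a,b in((et,es),(tt,ts)):
  for p,q in zip(a,b):
    X,e=tri(p,q);print(X.round(4),round(e,4))
bt=Z([[56,158],[703,94],[736,436],[80,494]]); eb=edges(t,bt,w=3)
B=onz("top",eb,.012);print("board",eb.round(1).tolist());print(B.round(4), [np.linalg.norm(B[i]-B[i-1]).round(4) for i in range(4)])
c=B.mean(0); x=(B[1]+B[2]-B[0]-B[3])[:2]; print("yaw edges",np.degrees(np.arctan2(x[1],x[0])))
for nm,r in(("L",[[313,191],[679,155],[681,178],[315,213]]),("R",[[331,392],[699,356],[702,378],[333,414]])):
  e=edges(t,Z(r),w=2.5); R=onz("top",e,.034); print(nm,e.round(1).tolist(),R[:,:2].round(4).tolist(),R.mean(0).round(4))
T=onz("top",et,.052);print("tin z.052",T[:,:2].round(4).tolist(),T.mean(0).round(4))
T=onz("scene",es,.052);print("tin scene",T[:,:2].round(4).tolist(),T.mean(0).round(4))
E
```

```text
tin top px [[131.5, 194.10000610351562], [169.1999969482422, 184.10000610351562], [175.10000610351562, 221.39999389648438], [137.0, 232.10000610351562]] [[129.6, 195.4], [169.1, 184.9], [177.0, 219.6], [138.3, 230.2]]
scene [[321.8999938964844, 130.1999969482422], [313.5, 151.3000030517578], [275.6000061035156, 141.8000030517578], [289.3999938964844, 122.69999694824219]] [[325.0, 130.0], [312.4, 152.9], [275.0, 143.4], [290.3, 122.4]]
[0.5677 0.2151 0.0561] 0.0064
[0.5962 0.1297 0.0564] 0.0032
[0.5095 0.1138 0.0502] 0.001
[0.4816 0.2043 0.0459] 0.0008
[0.5674 0.2234 0.0517] 0.0002
[0.5943 0.1307 0.0511] 0.0018
[0.513  0.1088 0.0503] 0.0008
[0.4867 0.1999 0.0505] 0.0002
board [[129.8000030517578, 171.60000610351562], [299.6000061035156, 154.3000030517578], [308.5, 244.5], [135.6999969482422, 260.79998779296875]]
[[ 0.6282  0.2398  0.012 ]
 [ 0.6765 -0.176   0.012 ]
 [ 0.4595 -0.1999  0.012 ]
 [ 0.4106  0.2173  0.012 ]] [np.float64(0.2188), np.float64(0.4186), np.float64(0.2183), np.float64(0.4201)]
yaw edges -83.33598876170059
L [[196.1999969482422, 180.0], [293.1000061035156, 170.3000030517578], [294.70001220703125, 176.60000610351562], [197.8000030517578, 186.1999969482422]] [[0.6076, 0.0698], [0.6343, -0.1588], [0.6196, -0.1628], [0.5929, 0.0656]] [ 0.6136 -0.0466  0.034 ]
R [[201.60000610351562, 232.8000030517578], [298.0, 223.39999389648438], [299.70001220703125, 229.10000610351562], [201.6999969482422, 238.6999969482422]] [[0.4835, 0.0535], [0.5098, -0.172], [0.4965, -0.176], [0.4697, 0.0529]] [ 0.4899 -0.0604  0.034 ]
tin z.052 [[0.5704, 0.2187], [0.5954, 0.1298], [0.5091, 0.1131], [0.4822, 0.2025]] [0.5393 0.166  0.052 ]
tin scene [[0.5627, 0.2179], [0.5942, 0.1365], [0.5113, 0.1122], [0.4871, 0.1956]] [0.5388 0.1655 0.052 ]
```

Results:
- Lane origin is about (0.543, 0.021), with yaw -83.35°.
- The tin is at lane (-144, +14) mm, yawed +9.5°. The lid's triangulated height of about 51 mm agrees with the text.

My plan is to first nudge the +y side ahead of the tin's centre with shut fingers. That should square and centre it. Then I'll push from behind with two spread fingers.

send_rows(rows=[[0.4,0.93,0,0.198],[0.4,0.93,0,0.198],[0.4,0.93,0,0.198],[0.4,0.93,0,0.198],[0.4,0.93,0,0.198],[0.4,0.93,0,0.198],[0.4,0.93,0,0.198],[0.4,0.93,0,0.198]], jaw=1)

```text
time: 1.1
eef_pos: [0.4085, -0.3307, 0.2479]
tcp_rot: [0.666, 0.746, 0.0, -0.0]
contact_force: [-0.6, 1.1, -0.3]
opening: -0.001
```

send_rows(rows=[[0.4,0.93,0,0],[0.4,0.93,0,0],[0.4,0.93,0,0],[0.4,0.93,0,0],[0.4,0.93,0,0],[0.4,0.93,0,0]])

```text
time: 1.85
eef_pos: [0.5292, -0.0492, 0.248]
tcp_rot: [0.664, 0.748, 0.0, -0.0]
contact_force: [-0.4, -0.2, -0.5]
opening: 0.0
```

send_rows(rows=[[0.309,0.724,0,0],[0.309,0.724,0,0],[0.309,0.724,0,0],[0.309,0.724,0,0],[0.309,0.724,0,0],[0.309,0.724,-0.45,0],[0.309,0.724,-0.45,0],[0.309,0.724,-0.45,0],[0.309,0.724,-0.45,0]])

```text
time: 2.98
eef_pos: [0.6218, 0.1638, 0.114]
tcp_rot: [0.666, 0.746, -0.0, 0.0]
contact_force: [0.5, 1.1, 0.1]
opening: 0.001
```

```bash
cat > snap.py <<'E'
import sys
from h import *
k=sys.argv[1]; out=[]
for n,(x,y,w,h) in (("top",(110,130,220,150)),("scene",(150,80,230,190))):
    im=imaging.read_camera(n); cv2.imwrite(f"pics/{n}{k}.png",im[:,:,::-1])
    z=im[y:y+h,x:x+w,::-1]; cv2.imwrite(f"pics/{n}{k}z.png",cv2.resize(z,None,fx=3,fy=3,interpolation=cv2.INTER_CUBIC))
s=monitor.get_state(); print(s["time"],s["eef_pos"],s["contact_force"],s["opening"])
E
python3 snap.py 1
```

```text
3.075 [0.62366711 0.16457797 0.11704054] [0.22766505 0.74247411 0.70784784] 0.0029282007167552174
```

View pics/top1z.png

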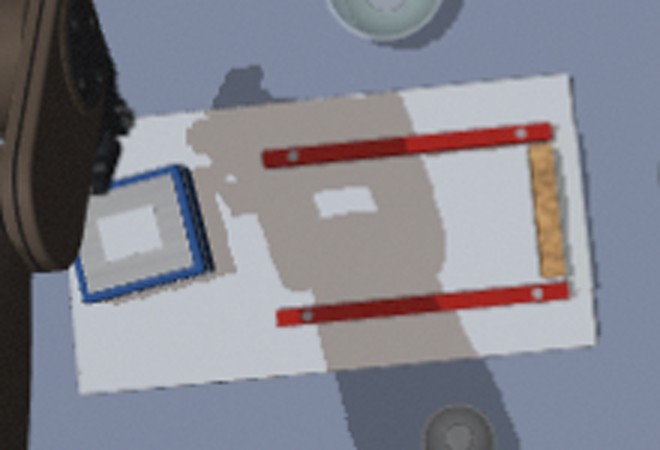

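View pics/scene1z.png

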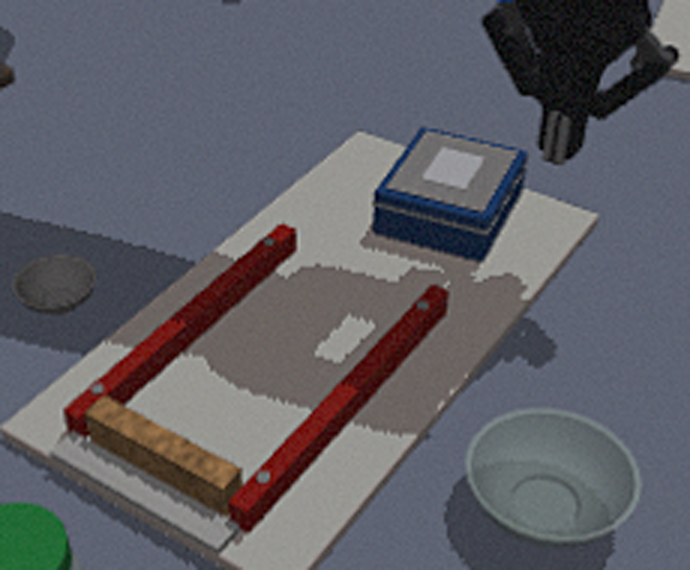

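The tool hangs beside the tin's +y side with the fingers shut. I'll lower it and check the settled pose.

send_rows(rows=[[0,0,-0.24,0],[0,0,-0.24,0],[0,0,-0.24,0],[0,0,-0.24,0],[0,0,-0.24,0]])

```text
time: 3.7
eef_pos: [0.6229, 0.1653, 0.0438]
tcp_rot: [0.665, 0.747, 0.002, 0.001]
contact_force: [0.3, -0.4, -0.3]
opening: 0.001
```

```bash
cat >> h.py <<'E'
O=np.array([.5434,.0206]);A=np.radians(-83.35);U=np.array([np.cos(A),np.sin(A)]);V=np.array([-U[1],U[0]])
def lane(p): d=np.array(p)[...,:2]-O; return np.stack([d@U,d@V],-1)*1000
def world(x,y): return O+(U*x+V*y)/1000
E
python3 - <<'E'
from h import *
s=monitor.get_state();print(s["eef_pos"],lane(s["eef_pos"]),s["contact_force"])
print("per mm -y",-V/300,"U",U/300)
E
```

```text
[0.62290917 0.16525158 0.04384806] [-134.47089833   95.72547217] [ 0.29949801 -0.39748402 -0.31848179]
per mm -y [-0.00331091 -0.00038601] U [ 0.00038601 -0.00331091]
```

send_rows(rows=[[-0.017,-0.002,0,0],[-0.033,-0.004,0,0],[-0.05,-0.006,0,0],[-0.06,-0.007,0,0],[-0.07,-0.008,0,0],[-0.08,-0.0095,0,0],[-0.09,-0.0105,0,0],[-0.1,-0.0117,0,0],[-0.106,-0.0124,0,0],[-0.106,-0.0124,0,0]])

```text
time: 4.95
eef_pos: [0.5893, 0.1613, 0.0414]
tcp_rot: [0.665, 0.747, -0.0, -0.0]
contact_force: [0.9, -0.3, 0.0]
opening: 0.001
```

```bash
python3 snap.py 2; python3 -c "
from h import *
print(lane(monitor.get_state()['eef_pos']))"
```

```text
5.05 [0.58936846 0.16133273 0.04133671] [ 0.44294442 -0.72858905  0.55803771] 0.001093383442371195
[-134.46255829   61.95660213]
```

View pics/top2z.png

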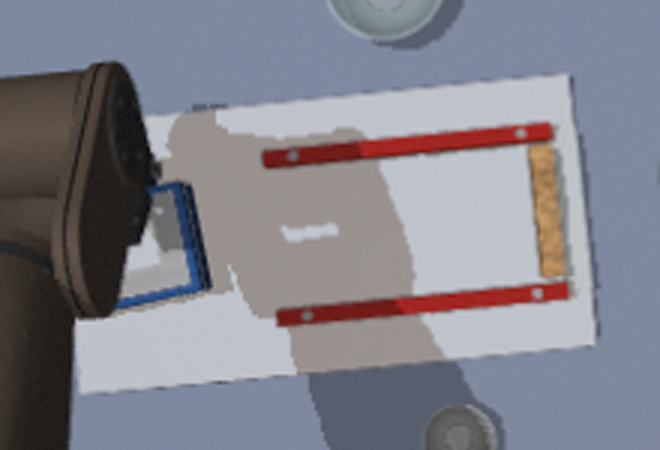

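View pics/scene2z.png

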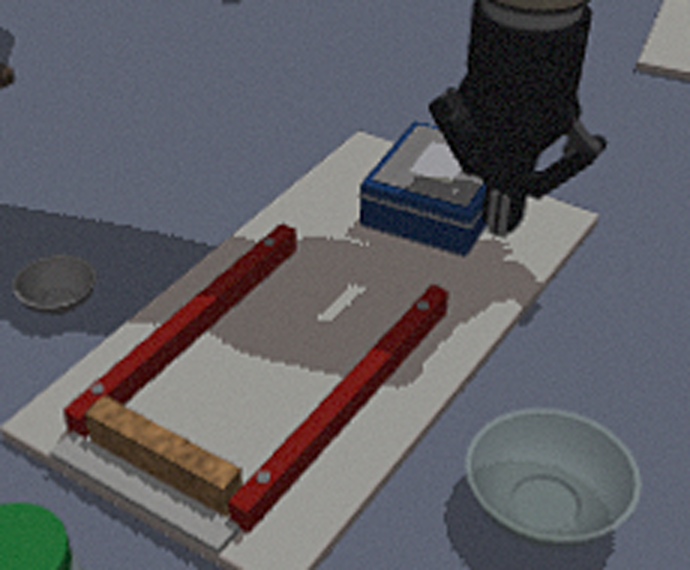

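The tin turned and shifted. I'll retreat so the camera can see it.

send_rows(rows=[[0.07,0.008,0,0],[0.1,0.012,0,0],[0.1,0.012,0.2,0],[0.1,0.012,0.4,0],[0.1,0.012,0.5,0],[0.1,-0.2,0.5,0],[0.1,-0.4,0.5,0],[0.1,-0.6,0.5,0],[0.1,-0.8,0.5,0],[0.1,-0.8,0.5,0]])

```text
time: 6.3
eef_pos: [0.6191, -0.0826, 0.1912]
tcp_rot: [0.667, 0.745, -0.0, -0.0]
contact_force: [0.7, 0.9, -0.3]
opening: -0.002
```

```bash
python3 snap.py 3; python3 - <<'E'
import cv2
for n,(x,y,w,h),f in (("top",(115,165,90,90),7),("scene",(255,105,110,75),7)):
    im=cv2.imread(f"pics/{n}3.png")[y:y+h,x:x+w]; cv2.imwrite(f"pics/{n}3t.png",cv2.resize(im,None,fx=f,fy=f,interpolation=cv2.INTER_CUBIC)[:600])
E
```

```text
6.4 [ 0.61916031 -0.07892047  0.19100393] [ 0.1667179  -0.01501637 -0.69273038] 0.00018324631151870528
```

View pics/top3t.png

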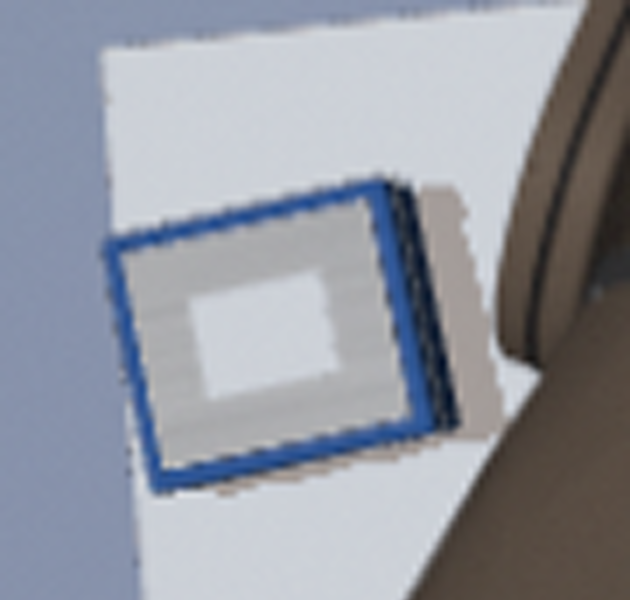

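View pics/scene3t.png

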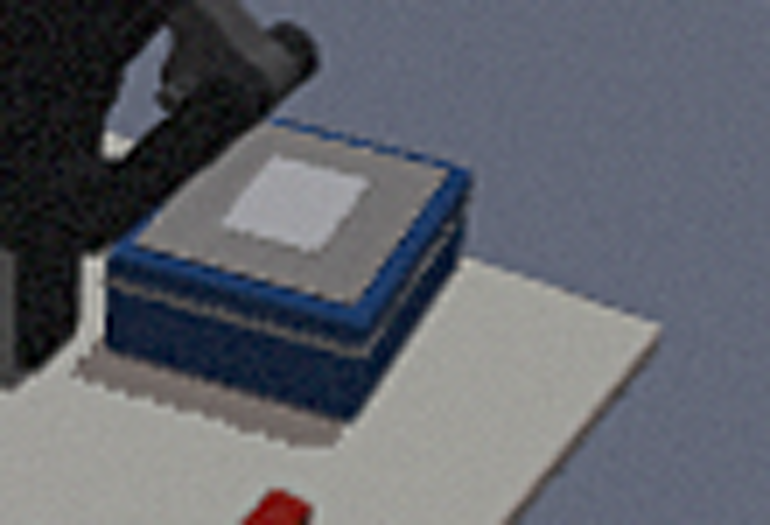

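The tin is fully visible in the top picture. Its lid corners in the zoomed crop are near (104,240), (388,180), (436,430) and (157,488).

```bash
cat >> h.py <<'E'
def pose(C):  # corners back+y, front+y, front-y, back-y at lid
    L=lane(C); c=L.mean(0); f=L[1]+L[2]-L[0]-L[3]; s=L[0]+L[1]-L[2]-L[3]
    print("centre",c.round(1),"yaw deg",np.degrees(np.arctan2(f[1],f[0])).round(1),np.degrees(np.arctan2(-s[0],s[1])).round(1),"size",(np.linalg.norm(f)/2).round(1),(np.linalg.norm(s)/2).round(1))
E
python3 - <<'E'
from h import *
t=np.array([[104,240],[388,180],[436,430],[157,488]])/7+[115,165]-.43
s=np.array([[470,172],[365,330],[108,252],[275,122]])/7+[255,105]-.43
pose(onz("top",t,.052));pose(onz("scene",s,.052))
print([ (tri(p,q)[0].round(4).tolist(),tri(p,q)[1].round(4)) for p,q in zip(t,s)])
Z=lambda a:np.array(a,float)/3.8+[115,130]-.37
pose(onz("top",Z([[57,250],[207,210],[237,342],[90,382]]),.052))
E
```

```text
centre [-145.5    2.5] yaw deg 6.2 7.0 size 97.3 84.6
centre [-144.5    7.5] yaw deg 2.2 6.1 size 97.2 77.8
[([0.5591, 0.2237, 0.0504], np.float64(0.0007)), ([0.5817, 0.1284, 0.0494], np.float64(0.0015)), ([0.4986, 0.1087, 0.0514], np.float64(0.0001)), ([0.4819, 0.2097, 0.0442], np.float64(0.0138))]
centre [-144.1   13.6] yaw deg 9.3 9.0 size 95.8 83.5
```

The tin is now at lane (-145, +2.5) mm, yawed about +6.5°. A lane-aligned two-finger push on the back face will square it from here. I'll move behind it with the jaw half open.

send_rows(rows=[[0,0.2,0,0],[-0.05,0.4,0,0],[-0.17,0.6,0,0],[-0.25,0.8,0,0],[-0.34,1.0,0,0],[-0.34,1.0,0,0],[-0.34,1.0,0,0],[-0.34,1.0,0,0]], jaw=0.5)

```text
time: 7.4
eef_pos: [0.5179, 0.2207, 0.1913]
tcp_rot: [0.665, 0.746, -0.0, 0.0]
contact_force: [-0.3, -0.2, 0.3]
opening: 0.499
```

```bash
python3 - <<'E'
from h import *
s=monitor.get_state();p=s["eef_pos"];print(p,lane(p),s["tcp_rot"],s["opening"],(np.r_[world(-232,0),.041]-p)/.3)
q=s["tcp_rot"];print(np.degrees(2*np.arctan2(q[1],q[0])))
E
```

```text
[0.51791878 0.22074056 0.19131041] [-201.74485926   -2.13270758] [ 6.65448154e-01  7.46444050e-01 -1.01008383e-04  1.57593839e-04] 0.49860067925286145 [-0.00461769  0.10099521 -0.50103469]
96.56656675148814
```

send_rows(rows=[[-0.005,0.1,0,0],[-0.005,0.1,0,0],[-0.005,0.1,-0.2,0],[-0.005,0.1,-0.4,0],[-0.005,0.1,-0.51,0],[-0.005,0.1,-0.51,0],[-0.005,0.1,-0.51,0]])

```text
time: 8.28
eef_pos: [0.5177, 0.2508, 0.04]
tcp_rot: [0.666, 0.746, 0.001, 0.001]
contact_force: [0.8, 0.1, 0.3]
opening: 0.498
```

```bash
python3 snap.py 4;python3 - <<'E'
from h import *
s=monitor.get_state();p=s["eef_pos"];print(p,lane(p))
E
```

```text
8.375 [0.51813578 0.25140497 0.04090955] [-0.16709859  0.61942476 -0.79339451] 0.50099251381534
[0.51813578 0.25140497 0.04090955] [-232.17783384    1.63389492]
```

View pics/top4z.png

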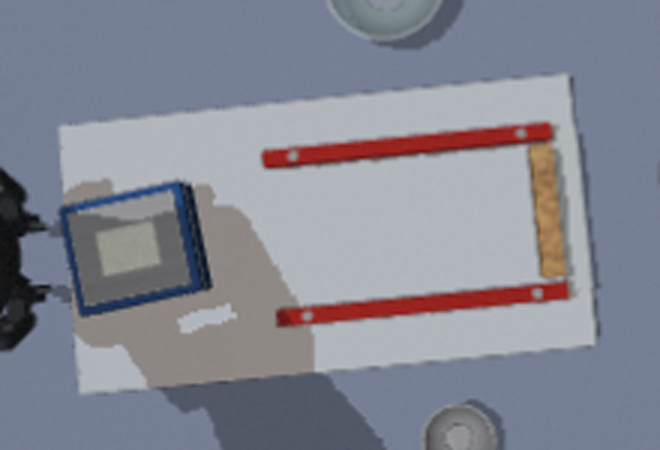

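View pics/scene4z.png

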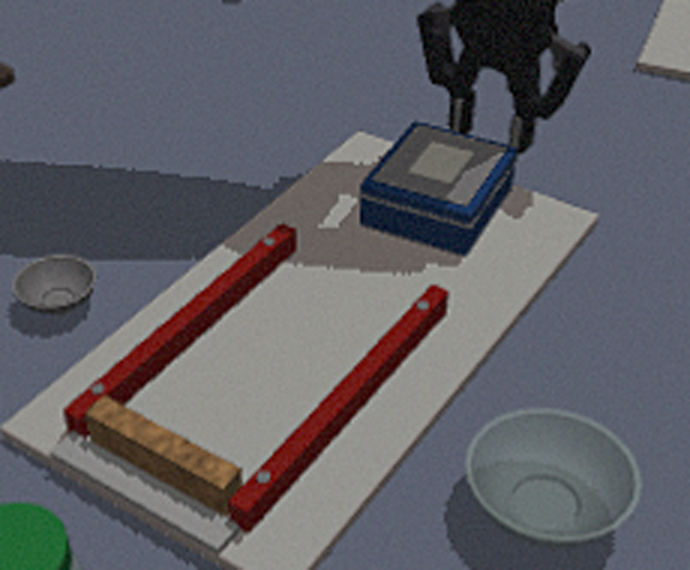

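Both fingertips stand just behind the back face, at about y = 228 and 291 in the zoomed crop, and are centred on the tin. I'll push slowly 60 mm, stopping short of the lane mouth, and look again.

send_rows(rows=[[0.0023,-0.02,0,0],[0.0046,-0.04,0,0],[0.0069,-0.06,0,0],[0.0085,-0.073,0,0],[0.01,-0.086,0,0],[0.0116,-0.1,0,0],[0.013,-0.113,0,0],[0.0147,-0.126,0,0],[0.0162,-0.139,0,0],[0.0178,-0.152,0,0],[0.0193,-0.165,0,0],[0.0209,-0.179,0,0],[0.0232,-0.199,0,0],[0.0232,-0.199,0,0],[0.0232,-0.199,0,0]])

```text
time: 10.25
eef_pos: [0.5225, 0.1909, 0.0377]
tcp_rot: [0.665, 0.747, -0.001, -0.0]
contact_force: [-0.1, -0.4, 0.1]
opening: 0.5
```

```bash
cat > look.py <<'E'
import sys,cv2
from h import *
k=sys.argv[1];x,y,w,h=map(int,sys.argv[2:6]);f=7
im=imaging.read_camera("top");cv2.imwrite(f"pics/top{k}.png",im[:,:,::-1])
cv2.imwrite(f"pics/top{k}t.png",cv2.resize(im[y:y+h,x:x+w,::-1],None,fx=f,fy=f,interpolation=cv2.INTER_CUBIC))
s=monitor.get_state();p=s["eef_pos"];print(s["time"],p,lane(p),s["contact_force"],s["opening"])
E
python3 look.py 5 118 170 110 80
```

```text
10.3 [0.52251063 0.1910378  0.03772291] [-171.71018002   -1.01145299] [-0.35444061 -0.08016897 -0.03081431] 0.5005781587001569
```

View pics/top5t.png

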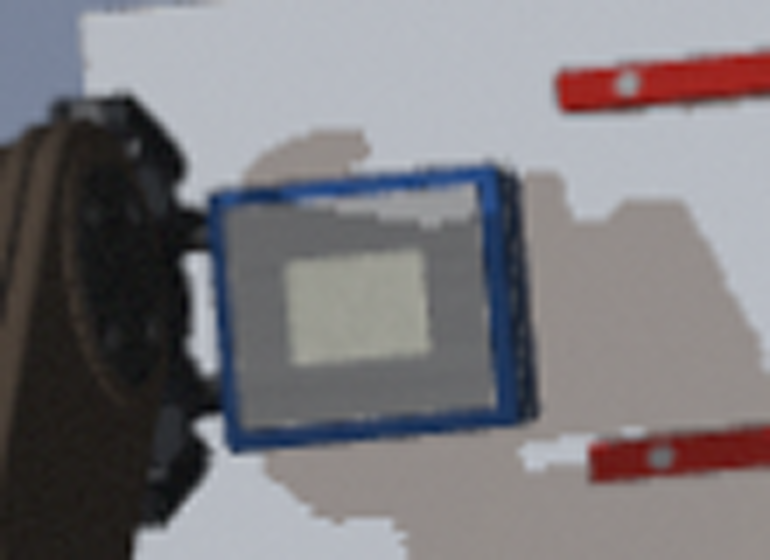

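The tin is now squared against both fingers. Its lid corners in the zoomed crop are near (209,194), (497,168), (518,420) and (234,450).

```bash
python3 - <<'E'
from h import *
t=np.array([[209,194],[497,168],[518,420],[234,450]])/7+[118,170]-.43
T=onz("top",t,.052);pose(T);print(lane(T).round(1))
# label corners
l=np.array([[285,262],[423,250],[432,352],[294,366]])/7+[118,170]-.43
pose(onz("top",l,.052))
# rail inner edges at mouth, z=.034 ; and stop faces
for nm,p in(("L",[[556,112],[770,91]]),("R",[[589,444],[770,426]])): print(nm,lane(onz("top",np.array(p)/7+[118,170]-.43,.034)).round(1))
E
```

```text
centre [-107.3   -4. ] yaw deg 0.1 0.4 size 96.6 84.5
[[-156.3   38.7]
 [ -58.8   37.8]
 [ -59.2  -45.7]
 [-154.8  -46.8]]
centre [-109.    -3.7] yaw deg -0.1 0.2 size 46.6 34.2
L [[-40.6  56.2]
 [ 32.2  56. ]]
R [[-39.4 -56.2]
 [ 21.7 -56. ]]
```

The tin is at (-107, -4) mm with yaw about 0.2°, and the rail inner edges check at ±56 mm. I'll push 40 mm more with a 4 mm drift towards +y, then check.

send_rows(rows=[[0.0036,-0.016,0,0],[0.0072,-0.033,0,0],[0.0108,-0.049,0,0],[0.0144,-0.065,0,0],[0.018,-0.082,0,0],[0.0216,-0.098,0,0],[0.0252,-0.115,0,0],[0.0287,-0.131,0,0],[0.0287,-0.131,0,0],[0.0287,-0.131,0,0]])

```text
time: 11.55
eef_pos: [0.5319, 0.1521, 0.0386]
tcp_rot: [0.665, 0.747, 0.0, 0.0]
contact_force: [0.6, 0.6, -0.2]
opening: 0.505
```

```bash
python3 look.py 6 138 170 110 80
```

```text
11.6 [0.53187194 0.15222762 0.03855428] [-132.07703938    3.79249911] [-0.42303201  0.03691583  0.3528044 ] 0.5017559715465233
```

View pics/top6t.png

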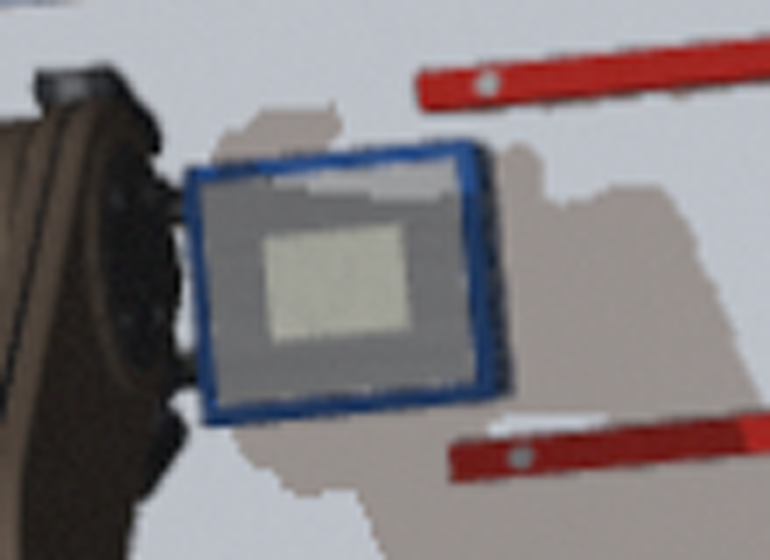

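The leading edge is now in the lane mouth, with white visible on both sides. Lid corners in the zoomed crop are near (186,170), (470,142), (494,395) and (207,424).

```bash
python3 - <<'E'
from h import *
t=np.array([[186,170],[470,142],[494,395],[207,424]])/7+[138,170]-.43
T=onz("top",t,.052);pose(T);print(lane(T).round(1))
p=monitor.get_state()["eef_pos"];print(((world(-32,2)-p[:2])/.3).round(4))
E
```

```text
centre [-68.2   0.7] yaw deg 0.1 0.1 size 95.7 84.1
[[-116.1   42.8]
 [ -20.6   42.6]
 [ -20.2  -41.1]
 [-116.1  -41.7]]
[ 0.0327 -0.332 ]
```

Centred at (-68, +0.7) mm with yaw 0.1°. I'll push 100 mm straight on.

send_rows(rows=[[0.0019,-0.0165,0,0],[0.0039,-0.033,0,0],[0.0058,-0.05,0,0],[0.0077,-0.066,0,0],[0.0096,-0.083,0,0],[0.0116,-0.099,0,0],[0.0135,-0.116,0,0],[0.0154,-0.132,0,0],[0.0174,-0.149,0,0],[0.0193,-0.166,0,0],[0.0212,-0.182,0,0],[0.0232,-0.199,0,0],[0.0251,-0.215,0,0],[0.027,-0.232,0,0],[0.029,-0.248,0,0],[0.0309,-0.265,0,0],[0.0328,-0.281,0,0],[0.0347,-0.298,0,0],[0.0386,-0.331,0,0],[0.0386,-0.331,0,0]])

```text
time: 14.1
eef_pos: [0.5432, 0.0517, 0.0381]
tcp_rot: [0.665, 0.746, -0.001, 0.0]
contact_force: [-0.2, -0.0, 0.9]
opening: 0.5
```

```bash
python3 look.py 7 190 160 110 80
```

```text
14.15 [0.54305334 0.0520031  0.03798765] [-31.23196944   3.29228005] [ 0.30410559  0.70366484 -0.86067879] 0.4980164192169642
```

View pics/top7t.png

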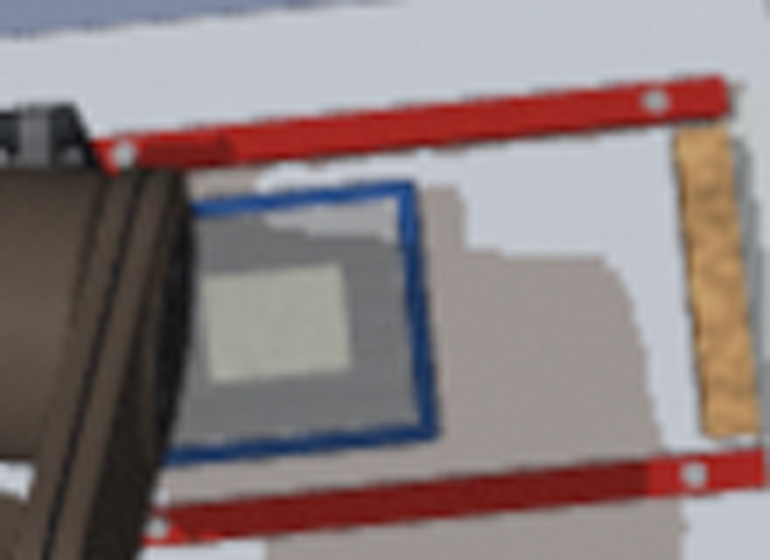

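The front lid corners are near (412,183) and (437,437) in the zoomed crop, with the label at about (203–350, 264–382). Both rails are clear.

```bash
python3 - <<'E'
from h import *
f=lambda a:np.array(a)/7+[190,160]-.43
print(lane(onz("top",f([[412,183],[437,437]]),.052)).round(1))
pose(onz("top",f([[203,277],[341,264],[351,368],[212,382]]),.052))
print("stop top face edge",lane(onz("top",f([[675,137],[703,435]]),.040)).round(1))
E
```

```text
[[ 81.   42.2]
 [ 81.2 -41.7]]
centre [32.3  0.7] yaw deg -0.0 -0.1 size 45.8 34.5
stop top face edge [[169.6  49.9]
 [168.7 -49.8]]
```

send_rows(rows=[[0.0019,-0.0165,0,0],[0.0039,-0.033,0,0],[0.0058,-0.05,0,0],[0.0077,-0.066,0,0],[0.0096,-0.083,0,0],[0.0116,-0.099,0,0],[0.0135,-0.116,0,0],[0.0154,-0.132,0,0],[0.0174,-0.149,0,0],[0.0193,-0.166,0,0],[0.0212,-0.182,0,0],[0.0232,-0.199,0,0],[0.0251,-0.215,0,0],[0.027,-0.232,0,0],[0.029,-0.248,0,0],[0.0305,-0.26,0,0],[0.0309,-0.265,0,0],[0.0309,-0.265,0,0]])

```text
time: 16.4
eef_pos: [0.5527, -0.0268, 0.0385]
tcp_rot: [0.665, 0.747, -0.0, 0.0]
contact_force: [-0.1, 1.0, -0.1]
opening: 0.502
```

```bash
python3 look.py 8 200 160 110 80
```

```text
16.45 [ 0.55273297 -0.02677363  0.03856013] [48.13570439  3.78412427] [ 0.35886089 -0.72277691  0.02499449] 0.4997074163782004
```

View pics/top8t.png

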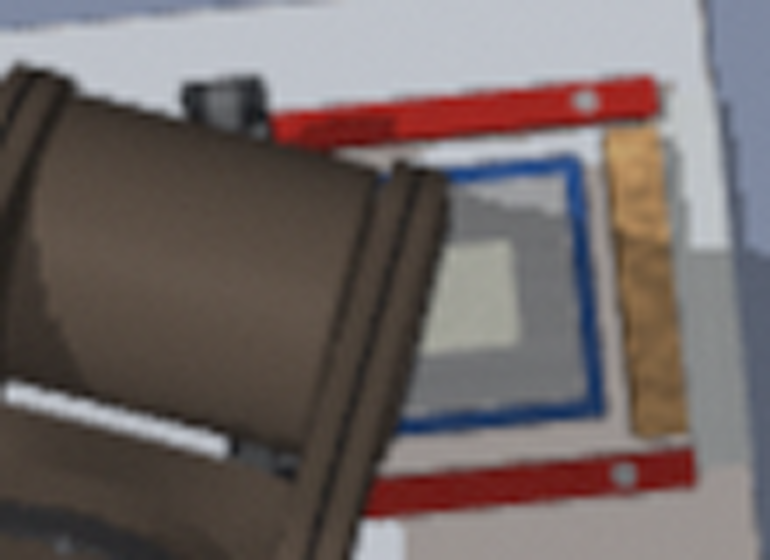

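The gap to the cork is about 8 mm and the tin is square. I'll creep in and watch the force.

send_rows(rows=[[0.0006,-0.005,0,0],[0.0012,-0.01,0,0],[0.0018,-0.015,0,0],[0.0023,-0.02,0,0],[0.0026,-0.022,0,0],[0.0028,-0.024,0,0],[0.0028,-0.024,0,0]])

```text
time: 17.32
eef_pos: [0.5535, -0.0337, 0.0384]
tcp_rot: [0.665, 0.747, 0.0, 0.0]
contact_force: [0.3, 2.0, 2.7]
opening: 0.5
```

send_rows(rows=[[0.0002,-0.002,0,0],[0.0004,-0.0033,0,0],[0.0004,-0.0033,0,0]])

```text
time: 17.7
eef_pos: [0.5534, -0.0347, 0.0383]
tcp_rot: [0.665, 0.747, -0.0, 0.0]
contact_force: [0.5, 3.4, 3.0]
opening: 0.502
```

send_rows(rows=[[0.0001,-0.0015,0,0],[0.0003,-0.0025,0,0],[0.0003,-0.0025,0,0]])

```text
time: 18.08
eef_pos: [0.5535, -0.0354, 0.0383]
tcp_rot: [0.665, 0.747, -0.0, -0.0]
contact_force: [0.5, 2.5, 2.4]
opening: 0.499
```

send_rows(rows=[[0.0002,-0.002,0,0],[0.0004,-0.0033,0,0],[0.0004,-0.0033,0,0]])

```text
time: 18.45
eef_pos: [0.5535, -0.0356, 0.0383]
tcp_rot: [0.665, 0.747, 0.0, -0.001]
contact_force: [-0.4, 6.0, 3.4]
opening: 0.5
```

```bash
python3 look.py 9 200 160 110 80
```

```text
18.5 [ 0.55348408 -0.03559366  0.03832841] [56.9833733   3.50878339] [0.05887472 6.10308806 3.42665902] 0.5005045594091104
```

View pics/top9t.png

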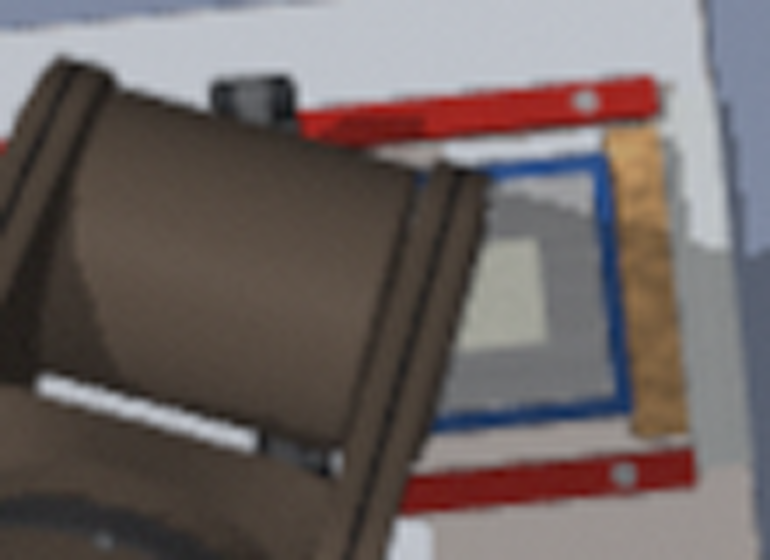

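The tin touches the cork: the force rose to 6 N while the tool advanced no further. I'll back straight off, then raise and clear the view.

send_rows(rows=[[-0.002,0.0165,0,0],[-0.006,0.05,0,0],[-0.0116,0.1,0,0],[-0.0116,0.1,0,0],[-0.0116,0.1,0.15,0],[-0.0116,0.1,0.35,0],[-0.0116,0.1,0.55,0],[-0.0116,0.3,0.55,0],[-0.0116,0.5,0.55,0],[-0.0116,0.7,0.55,0],[-0.0116,0.85,0.55,0],[-0.0116,0.85,0.55,0],[-0.0116,0.85,0.55,0]])

```text
time: 20.12
eef_pos: [0.55, 0.2182, 0.2031]
tcp_rot: [0.665, 0.747, -0.0, 0.0]
contact_force: [-0.1, 0.4, 0.8]
opening: 0.498
```

```bash
python3 snap.py 10b; python3 look.py 10 200 160 110 80
```

```text
20.225 [0.55025592 0.21736097 0.20317552] [ 0.13142839 -0.33222916  1.40298107] 0.49767914745466685
20.275 [0.55031905 0.21724556 0.20324434] [-194.52129452   29.64483879] [ 0.3406558  -0.02104276 -0.41084726] 0.49994016853582296
```

View pics/top10t.png

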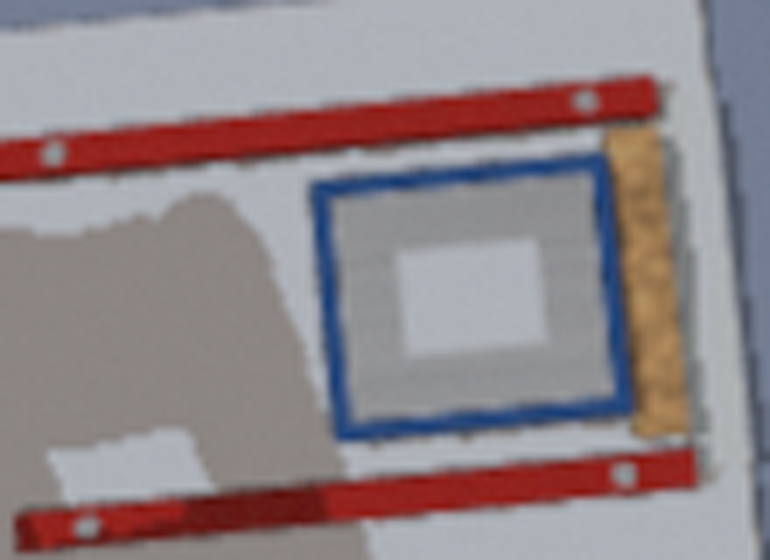

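View pics/scene10bz.png

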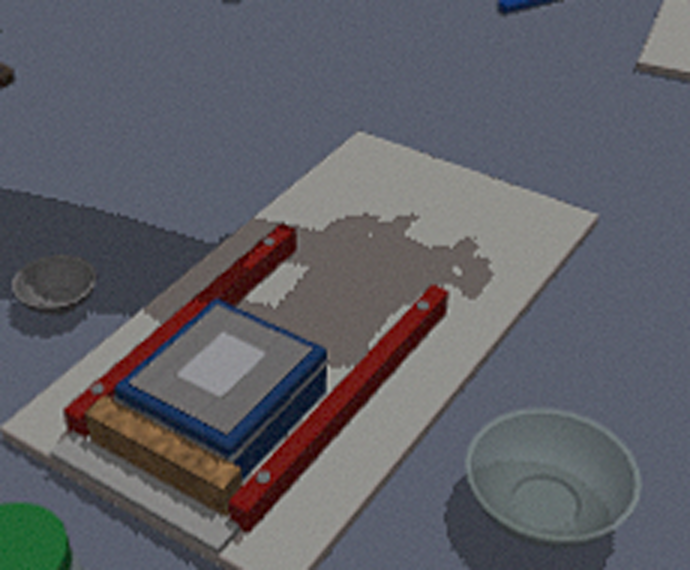

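The lid corners are near (312,186), (604,156), (632,410) and (341,438) in the zoomed crop. The tin is flush with the cork and clear of both rails. I'll do a final numeric check, then hand in.

```bash
python3 - <<'E'
from h import *
t=np.array([[312,186],[604,156],[632,410],[341,438]])/7+[200,160]-.43
T=onz("top",t,.052);pose(T);print(lane(T).round(1))
a=cv2.imread("pics/top0.png").astype(int);b=cv2.imread("pics/top10.png").astype(int)
for n,(x,y,w,h) in dict(bowl=(215,100,50,48),mould=(250,262,28,28),jar=(332,170,36,34)).items():
    p,_=cv2.phaseCorrelate(a[y:y+h,x:x+w,1].astype(np.float32),b[y:y+h,x:x+w,1].astype(np.float32)); print(n,"px shift",np.round(p,2))
from plant import workorder
print(workorder.sign_off())
E
```

```text
centre [120.    0.5] yaw deg 0.0 0.7 size 96.2 83.6
[[ 71.1  42.2]
 [167.8  42.5]
 [168.4 -41.4]
 [ 72.7 -41.2]]
bowl px shift [-0.02 -0.03]
mould px shift [0.52 0.25]
jar px shift [-0.01 -0.02]
the job is handed in; nothing more can be done
None
```

The tin is home against the cork stop, and I handed the job in at about 20 s. I nudged it from the +y side with shut fingers to centre it. Then I pushed it from behind with two half-open fingertips until the force rose to about 6 N and the tool stopped advancing. I backed the arm straight off and clear before signing off.

**Final tin position (top camera):** centre at lane (120.0, 0.5) mm, yaw between 0.0° and 0.7°, flush with the cork and clear of both rails. The corner-measured lid size came out about 4 mm short of 100 x 88 mm each way. The calibration is only good to about 2 mm.

**Bystanders:** the bowl and jar shifted less than 0.05 px. The mould showed about 0.6 px (roughly 1.4 mm). I put that down to the arm's shadow changing near it, as nothing went close to it.

**Disagreements along the way:**
- My automatic edge fit on the tin gave lid heights from 46 to 56 mm, so I used corners picked by eye. Those triangulated to about 51 mm, against 52 mm in the text.
- In the mid-task scene view one tin corner was hidden by the gripper, so I discarded that view's pose.

I did not measure the rail contact force directly. The pictures showed clear gaps to both rails throughout.

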